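# Release the two-stage catch of a launderette token box

## Task

Two light grey steel token boxes stand on the folding table; one of them has a sliding safety tab across its latch arm. On that box, slide the tab clear of the latch arm and then lift the latch until it stands up, and leave both that way so the box can be opened. Leave the other box's latch down.

Things in the scene. Friction and masses are not known exactly. Their poses are not given: they have to be found in the camera images.
- tab_fin (a point): Safety tab: dark steel plate (26 x 64 x 6 mm) across the latch arm, 3 mm above it, with an upright fin to grip: 24 mm along x, 12 mm thick along y, 34 mm tall above the plate. Origin: centre of the fin's top edge, 75 mm above the lid, 165 mm above the table. y: the way the tab slides to release; z up; x from the cross bar towards the hinge. Two low rails on the lid guide it.
- tab (a joint): Slide of the safety tab along its y axis, in m: 0 to 0.006 at the start (over the latch arm, which it blocks), 0.022 just clear of the arm, 0.035 at its stop. Friction about 1.5 N; it stays where it is left.
- latch_bar (a point): Latch of that box: dark steel arm 16 mm wide, 8 mm thick, level above the lid, with a round flat-ended cross bar at its free end, 16 mm thick, 44 mm long. Origin: bar centre, 118 mm above the table (lid at 90). y: along the bar. Hinge axis: parallel to y, 110 mm along +x. Pinch the bar over its ends (closing along y; 40 mm free at each). Fin when down: 55 mm along +x, 36 mm along +y.
- latch (a joint): Angle of the latch in rad: 0 to 0.04 is down, it rises about its hinge towards its +x side, 1.4 is its stop (standing up). With the tab over it, it will not lift beyond about 0.1. Stiff hinge: about 1 N at the cross bar, and it stays where it is left.
- spare_latch (a joint): Angle of the latch of the other box: a box of the same size (204 x 174 mm, lid 90 mm above the table) with the same latch but no tab or rails. 0 to 0.04 is down, where it is to stay.

How it is judged:
By the outcome, as a careful person would: the job done as asked, in the order asked, and still so for the second after the job is handed in, with the robot touching nothing.
It also fails if it takes over 42 s, if anything falls off the work surface, if the arm or the gripper's body presses on something with over 40 N, if the wrist force passes 120 N, or if a joint passes its speed limit or range.

## Robot

A 6-joint arm with a two-finger parallel gripper is mounted at the origin on the work surface. World frame = base frame: x ahead of the robot, y to its left, z up, the work surface at z = 0. Lengths are in m, angles in rad, forces in N, time in s.
With the tool pointing down it reaches from about 0.35 to 0.975 m from the base axis. Payload 4.9 kg.
Tool frame: the origin (TCP) lies midway between the tips of the shut fingers; the grasp point (between the pads) lies 19 mm behind it; z points along the fingers, y is the line along which they close (so a half turn about z gives the same grasp; the last joint's range is limited). The gripper opens to 85 mm and grips with 20 to 120 N. Pads are 22 mm wide; open, the fingers measure 114 mm over their backs; the gripper's body (76 mm by 85 mm) begins 54 mm behind the grasp point. The pads swing forward as they close: fully open they stand 13 mm farther back than shut.
Start: joints at [-1.375, 0.053, 1.613, -0, 1.476, -0.119], TCP at [0.194, -0.594, 0.231] pointing down, gripper open.
Joint ranges: [-3.01, 3.01], [-1.01, 2.22], [0.06, 2.58], [-1.02, 4.17], [0.09, 2.62], [-3.14, 3.14]. Speed limits (rad/s): [2.57, 2.57, 3.14, 3.14, 3.14, 3.14].

## Interface

Orientations are given as a unit quaternion [w, x, y, z].
In Python, from plant import manip gives the robot as it stands.
- The arm moves only by the shell command python3 shift.py 'ROWS'. ROWS is 1 to 5 rows, parted by a bar, with the numbers parted by commas; each row has 7 numbers: the opening from 0.0 (shut) to 1.0 (fully open), then dx, dy, dz in shares of the most that a row can go, 1 being 62.5 mm, then a rotation vector rx, ry, rz in normalised numbers (1 is 180 degrees); each row shifts and turns the commanded pose from where the row before left it, along the tool's axes as they then stand; what a row does not reach is not made up. A row lasts 1/8 s, in which the tool goes at most 0.0625 m and 0.188 rad, less where a joint would pass 70% of its speed; a pose out of reach is approached as far as the arm can. The fingers move at their own pace and stop on an object; the grip force is fixed at half the most. Time passes only in rows, so rows that do not move let the fingers close. It prints the time, the measured TCP pose, the force, the opening and the grip force at its end. Input that does not fit is refused with a message, and nothing moves.
- manip.state(): the state, without advancing time (a new reading comes with each control period).
- manip.grab_frame(name): name is "side" or "top" or "wrist"; returns the picture (384x512x3 uint8, red, green, blue); there is no depth.
- manip.camera_params(name): a dict with "intrinsics" (3x3 intrinsics, pixels), "xyz" and "orientation" of the camera in the world. Camera axes: x right, y down, z forward; pixel columns grow to the right and rows downward; lengths in m; the calibration is good to about 2 mm. A picture is of the moment at which its call begins: read the wrist's pose just before it. camera_params takes no time and is no camera call; for the wrist camera it gives the pose at the moment of the call.
- manip.job_done(): hands the job in; it is judged then, once.
The state is a dict: "time": time; "joint_pos": joint angles; "joint_vel": joint speeds; "joint_efforts": joint torques, N m; "tool_pos": TCP position; "tool_rot": TCP orientation; "contact_force": force on the tool from outside, world axes, zero at the start; "ft_torque": the same for the moment, N m; "gripper_width": opening from 0.0 (shut) to 1.0 (fully open); "grasp_force": force on a finger pad.
Only numpy, scipy, OpenCV 4.12 (cv2) and the standard library are available. Lean on these libraries where they do the work, as an engineer would, in place of code of your own. Each camera call takes 0.05 s, during which the arm holds its last target. There are 200 camera calls.

## Working session

There is one attempt and no reset: what is moved stays moved. The work goes in short steps, Python scripts to look and compute and a shell command to move; the robot and the scene stay as the last step left them, time stands still between calls to the robot, and variables do not carry over. Pictures are saved under pics/ and viewed, at most 10 in all, crops included, and the job is handed in when it is done.

```bash
ls; mkdir -p pics
cat > h.py <<'E'
import numpy as np, cv2
from plant import manip
from scipy.spatial.transform import Rotation as R
def rot(q): return R.from_quat([q[1],q[2],q[3],q[0]]).as_matrix()
def snap(name,out):
    p=manip.camera_params(name); im=manip.grab_frame(name)
    cv2.imwrite(out,cv2.cvtColor(im,cv2.COLOR_RGB2BGR)); return p
def ray(p,uv,z):
    d=rot(p["orientation"])@np.linalg.inv(np.array(p["intrinsics"]))@np.array([*uv,1.]); c=np.array(p["xyz"])
    return c+d*(z-c[2])/d[2]
def proj(p,X):
    q=np.array(p["intrinsics"])@rot(p["orientation"]).T@(np.array(X)-p["xyz"]); return q[:2]/q[2]
E
python3 - <<'E'
from h import *
for n in ("top","side"):
    p=snap(n,f"pics/{n}0.png"); print(n,p)
a=[cv2.imread(f"pics/{n}0.png") for n in("top","side")]
s=manip.state();print(s["time"],s["tool_pos"],s["tool_rot"])
print(rot(s["tool_rot"]).round(3))
E
```

```text
pics
plant.py
shift.py
top {'intrinsics': array([[368.28303605,   0.        , 254.63662151],
       [  0.        , 368.28303605, 190.28552682],
       [  0.        ,   0.        ,   1.        ]]), 'xyz': array([0.46736885, 0.01803502, 0.86486836]), 'orientation': array([-0.04021908,  0.71494969, -0.69629219,  0.04905651])}
side {'intrinsics': array([[500.05536689,   0.        , 265.63627561],
       [  0.        , 500.05536689, 193.38444683],
       [  0.        ,   0.        ,   1.        ]]), 'xyz': array([0.19678349, 0.61096618, 0.87300781]), 'orientation': array([ 0.10247029, -0.24596875,  0.89093758, -0.36773556])}
0.1 [ 0.19340919 -0.5937352   0.23019528] [-9.31178901e-04  9.87636322e-01  1.56759779e-01 -2.10001982e-05]
[[ 0.951  0.31  -0.   ]
 [ 0.31  -0.951  0.002]
 [ 0.    -0.002 -1.   ]]
```

View pics/top0.png

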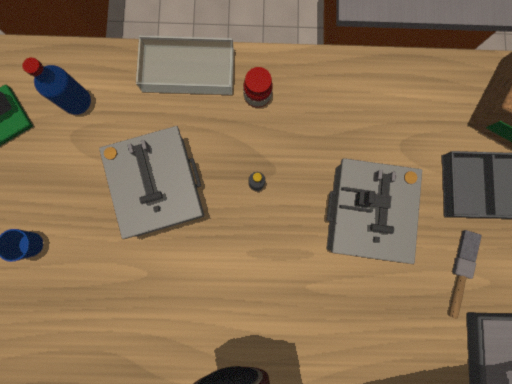

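View pics/side0.png

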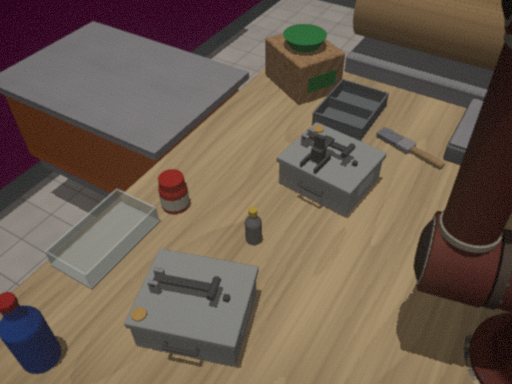

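The box with the tab is the right one in the top view, at about (377,210). In the side view it is at about (330,165). The spare box is on the left. I'll enlarge both views of the target.

Run:
```python
from h import *
a=cv2.imread("pics/top0.png")[150:270,325:430]; b=cv2.imread("pics/side0.png")[110:215,270:390]
cv2.imwrite("pics/c.png",np.hstack([cv2.resize(a,(420,480),interpolation=2),cv2.resize(b,(380,333),interpolation=2) if 0 else cv2.copyMakeBorder(cv2.resize(b,(360,315),interpolation=2),0,165,0,0,0)]))
```

```text
(no output)
```

View pics/c.png

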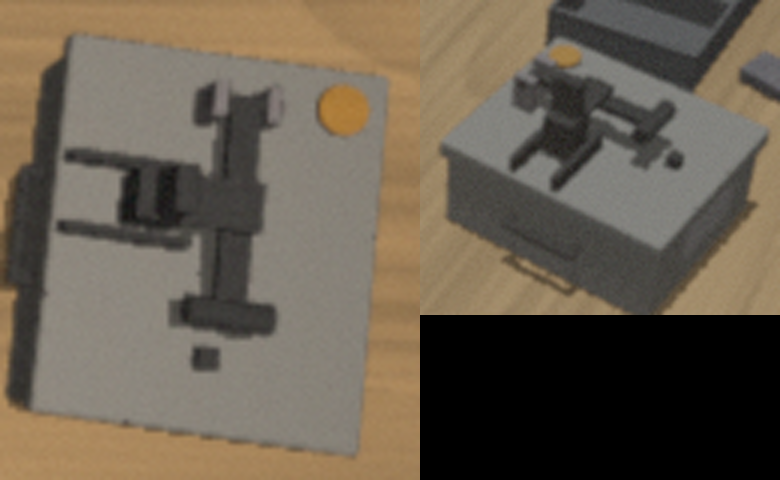

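Run:
```python
from h import *
p=manip.camera_params("top"); q=manip.camera_params("side")
f=lambda u,v:(325+u/4-.4,150+v/4-.4)
bl=ray(p,f(185,310),.118); br=ray(p,f(275,320),.118); b=ray(p,f(230,315),.120)
h=ray(p,f(243,105),.118)
cs=[ray(p,f(*c),.09) for c in((72,35),(388,78),(356,455),(30,408))]
print("bar",bl,br,np.linalg.norm(bl-br),b,"hinge",h,np.linalg.norm(h-b)); print(np.round(cs,4))
for i in range(4): print(np.linalg.norm(cs[i]-cs[i-1]))
e=[cs[0]-cs[3],cs[1]-cs[2]]; print([np.arctan2(x[1],x[0]) for x in e], [np.arctan2(x[1],x[0])+np.pi/2 for x in (cs[1]-cs[0],cs[2]-cs[3])])
th=np.mean([np.arctan2(x[1],x[0]) for x in e]+[np.arctan2(x[1],x[0])+np.pi/2 for x in (cs[1]-cs[0],cs[2]-cs[3])]);print(th)
b[2]=.118
ex=np.array([np.cos(th),np.sin(th),0]);ey=np.array([-ex[1],ex[0],0])
fin=b+.055*ex+.036*ey; fin[2]=.165; print("fin",fin)
a=cv2.imread("pics/top0.png");s=cv2.imread("pics/side0.png")
A=cv2.resize(a[150:270,325:430],None,fx=4,fy=4);S=cv2.resize(s[110:215,270:390],None,fx=3,fy=3)
for X,c in [(b+.022*ey,0),(b-.022*ey,0),(b+.11*ex,0)]+[(fin+i*.012*ex+j*.006*ey,1) for i in(-1,1) for j in(-1,1)]:
    col=[(0,0,255),(0,255,0)][c]
    u=proj(p,X);cv2.circle(A,tuple(int(round(t)) for t in (u-[325,150]+.4)*4),2,col,-1)
    u=proj(q,X);cv2.circle(S,tuple(int(round(t)) for t in (u-[270,110]+.4)*3),2,col,-1)
cv2.imwrite("pics/d.png",np.hstack([A,cv2.copyMakeBorder(S,0,165,0,0,0)]))
```

```text
bar [ 0.4935695  -0.22762085  0.118     ] [ 0.48970765 -0.27336797  0.118     ] 0.045909836172947326 [ 0.49157359 -0.24977522  0.12      ] hinge [ 0.59977449 -0.25920181  0.118     ] 0.10862915738275276
[[ 0.6403 -0.1779  0.09  ]
 [ 0.6216 -0.3482  0.09  ]
 [ 0.4217 -0.3251  0.09  ]
 [ 0.4416 -0.155   0.09  ]]
0.20004826392769642
0.17135223048617101
0.2012664402592224
0.17124135483779995
[np.float64(-0.11450193542611244), np.float64(-0.11504319099454152)] [np.float64(-0.10935541682119965), np.float64(-0.11646573393426718)]
-0.11384156929403019
fin [ 0.55030703 -0.22025602  0.165     ]
```

View pics/d.png

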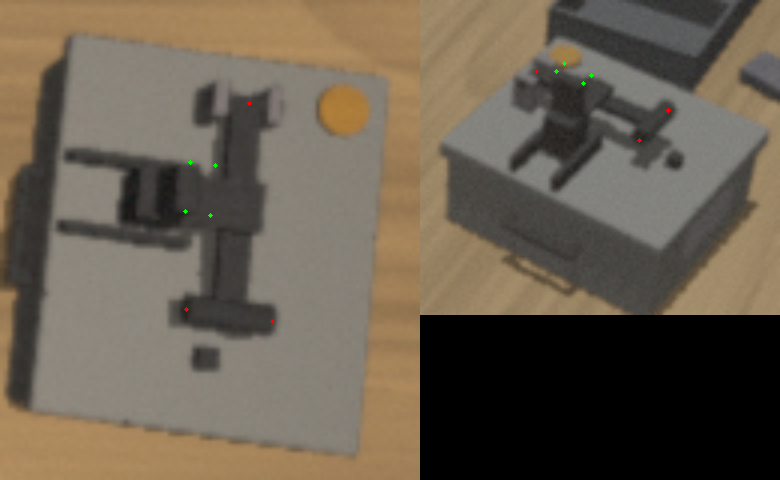

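The manual's scale: shifts go in shares of 62.5 mm and turns go in shares of 180 degrees. Converting my numbers, -0.05 m is -0.8, 0.035 m is 0.56, 0.143 rad is 0.0455.

```bash
python3 shift.py '1,0,0,-0.528,0,0,0.0455 | 1,0,0,-0.528,0,0,0.0455 | 1,0,0,-0.528,0,0,0.0455 | 1,0.56,-0.8,0,0,0,0 | 1,0.56,-0.8,0,0,0,0'; python3 shift.py '1,0.56,-0.8,0,0,0,0 | 1,0.56,-0.8,0,0,0,0 | 1,0.56,-0.8,0,0,0,0 | 1,0.56,-0.8,0,0,0,0 | 1,0,0,0,0,0,0'
python3 - <<'E'
from h import *
s=manip.state();print(rot(s["tool_rot"]).round(3))
p=manip.camera_params("wrist");print(p,proj(p,[.55,-.22,.165]))
E
```

```text
time: 0.72
tool_pos: [0.2749, -0.5021, 0.3303]
tool_rot: [-0.0, 0.998, -0.058, 0.0]
contact_force: [1.4, -0.5, -0.5]
gripper_width: 1.0
grasp_force: 0.0
time: 1.35
tool_pos: [0.4382, -0.3171, 0.3299]
tool_rot: [-0.0, 0.999, -0.054, -0.0]
contact_force: [-1.0, -0.7, 0.4]
gripper_width: 1.001
grasp_force: 0.0
[[ 0.994 -0.108 -0.   ]
 [-0.108 -0.994  0.001]
 [-0.    -0.001 -1.   ]]
{'intrinsics': array([[316.86389569,   0.        , 254.27457491],
       [  0.        , 316.86389569, 195.15953981],
       [  0.        ,   0.        ,   1.        ]]), 'xyz': array([ 0.52360886, -0.32513388,  0.47418681]), 'orientation': array([-0.11080283, -0.65894047,  0.73352814,  0.12432479])} [136.29105496  67.48320574]
```

Converted, -0.05 m is -0.8, -0.04 m is -0.64.

```bash
python3 shift.py '1,-0.16,-0.8,0,0,0,0 | 1,0,-0.64,0,0,0,0 | 1,0,0,0,0,0,0'
python3 - <<'E'
from h import *
p=snap("wrist","pics/w.png"); print(p)
im=cv2.imread("pics/w.png")
pts=[[.55,-.22,.165],[.4916,-.25,.118]]
u=np.array([proj(p,x) for x in pts]);print(u)
c=(u.mean(0)-[100,85]).astype(int).clip(0);print(c)
cv2.imwrite("pics/w1.png",cv2.resize(im[c[1]:c[1]+150,c[0]:c[0]+200],None,fx=4,fy=4,interpolation=2))
E
```

```text
time: 1.72
tool_pos: [0.4363, -0.2287, 0.3303]
tool_rot: [0.0, 0.998, -0.056, 0.0]
contact_force: [1.4, 0.1, 0.0]
gripper_width: 0.998
grasp_force: 0.0
{'intrinsics': array([[316.86389569,   0.        , 254.27457491],
       [  0.        , 316.86389569, 195.15953981],
       [  0.        ,   0.        ,   1.        ]]), 'xyz': array([ 0.52163507, -0.23691528,  0.47462381]), 'orientation': array([-0.11088718, -0.65728976,  0.7350471 ,  0.12401598])}
[[231.98897335  54.02519097]
 [269.24173737 112.61799541]]
[150   0]
```

View pics/w1.png

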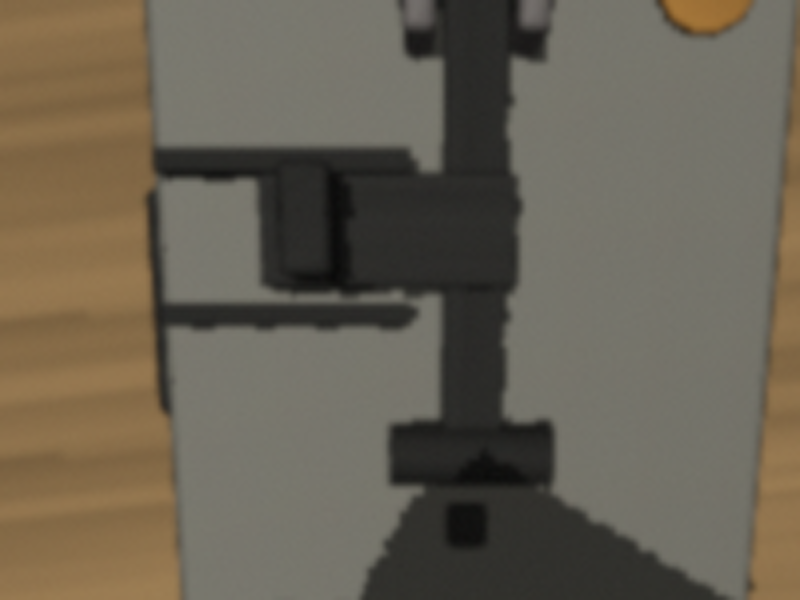

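The fin top spans crop x 278–330, y 160–275, so its centre is at pixel (225.6,53.9). The bar runs from 390 to 553 at y 453, centre (267.5,112.9). Both agree with the top-camera estimate. The tab is over the arm.

Run:
```python
from h import *
p=manip.camera_params("wrist")
g=lambda u,v,z: ray(p,(150+u/4-.4,v/4-.4),z)
f=g(304,217,.165);b=g(471,453,.118);print("fin",f,"bar",b)
print("barlen",np.linalg.norm(g(390,452,.118)-g(553,452,.118)),"finx",np.linalg.norm(g(304,160,.165)-g(304,275,.165)))
th=-.114;ex=np.array([np.cos(th),np.sin(th),0]);ey=np.array([-ex[1],ex[0],0]);print("off",(f-b)@ex,(f-b)@ey)
s=manip.state();Rt=rot(s["tool_rot"])
print("tool delta to fin", Rt.T@(f-s["tool_pos"]))
```

```text
fin [ 0.55068025 -0.21564849  0.165     ] bar [ 0.49144559 -0.2491661   0.118     ]
barlen 0.0445118071059745 finx 0.023614901288988428
off 0.05503743624322537 0.04003818717429588
tool delta to fin [ 0.11211602 -0.02706277  0.16511691]
```

Converted, 0.05 m is 0.8, 0.03 m is 0.48, 0.003 rad is 0.001.

```bash
python3 shift.py '1,0.8,-0.192,0.48,0,0,0.001 | 1,0.8,-0.192,0.48,0,0,0.001 | 1,0.192,-0.048,0.64,0,0,0 | 1,0,0,0.48,0,0,0 | 1,0,0,0,0,0,0'
python3 - <<'E'
from h import *
s=manip.state();Rt=rot(s["tool_rot"]);print(Rt.T@(np.array([.5505,-.2160,.137])-s["tool_pos"]))
E
```

```text
time: 2.4
tool_pos: [0.5489, -0.2164, 0.1961]
tool_rot: [-0.001, 0.998, -0.061, -0.004]
contact_force: [0.5, 0.3, 0.7]
gripper_width: 0.999
grasp_force: 0.0
[ 0.00192312 -0.00047097  0.0591155 ]
```

Converted, 0.03 m is 0.48, 0.028 m is 0.448.

```bash
python3 shift.py '1,0.016,0,0.48,0,0,0 | 1,0,0,0.448,0,0,0 | 0,0,0,0,0,0,0 | 0,0,0,0,0,0,0 | 0,0,0,0,0,0,0';python3 shift.py '0,0,0,0,0,0,0 | 0,0,0,0,0,0,0 | 0,0,0,0,0,0,0'
```

```text
time: 3.02
tool_pos: [0.5531, -0.2168, 0.1448]
tool_rot: [0.001, 0.998, -0.06, 0.002]
contact_force: [-0.5, -1.2, 0.0]
gripper_width: 0.376
grasp_force: 0.0
time: 3.4
tool_pos: [0.5527, -0.2163, 0.1439]
tool_rot: [0.001, 0.998, -0.06, 0.001]
contact_force: [-1.2, 0.2, 5.5]
gripper_width: 0.125
grasp_force: 61.2
```

Converted, -0.008 m is -0.128, -0.007 m is -0.112.

```bash
python3 shift.py '0,0,-0.128,0,0,0,0 | 0,0,-0.128,0,0,0,0 | 0,0,-0.112,0,0,0,0 | 0,0,-0.096,0,0,0,0 | 0,0,0,0,0,0,0'
python3 shift.py '0,0,0,0,0,0,0'
```

```text
time: 4.03
tool_pos: [0.5561, -0.187, 0.1439]
tool_rot: [0.0, 0.998, -0.06, 0.001]
contact_force: [-1.9, 1.5, 6.5]
gripper_width: 0.125
grasp_force: 61.4
time: 4.15
tool_pos: [0.5561, -0.187, 0.1439]
tool_rot: [0.0, 0.998, -0.06, 0.001]
contact_force: [-1.0, 0.7, 7.2]
gripper_width: 0.122
grasp_force: 61.4
```

Converted, -0.05 m is -0.8, -0.04 m is -0.64.

```bash
python3 shift.py '1,0,0,0,0,0,0 | 1,0,0,0,0,0,0 | 1,0,0,0,0,0,0 | 1,0,0,-0.64,0,0,0 | 1,0,0,-0.8,0,0,0'
python3 shift.py '1,-0.48,0.56,0,0,0,0 | 1,-0.432,0.56,0,0,0,0 | 1,0,0,0,0,0,0 | 1,0,0,0,0,0,0'
python3 - <<'E'
from h import *
p=snap("wrist","pics/w2.png")
s=manip.state();Rt=rot(s["tool_rot"]);print(Rt.round(3),Rt.T@(np.array([.4914,-.2494,.118-.012])-s["tool_pos"]),proj(p,[.4914,-.2494,.118]),proj(p,[.555,-.185,.165]))
snap("top","pics/t2.png")
a=cv2.imread("pics/w2.png");b=cv2.imread("pics/t2.png")[150:270,325:430]
cv2.imwrite("pics/e.png",np.hstack([cv2.resize(a,(450,337)),cv2.resize(b,(295,337),interpolation=2)]))
E
```

```text
time: 4.78
tool_pos: [0.5544, -0.1866, 0.2311]
tool_rot: [-0.001, 0.998, -0.06, -0.002]
contact_force: [1.7, -0.2, -0.1]
gripper_width: 0.997
grasp_force: 0.0
time: 5.28
tool_pos: [0.4907, -0.2495, 0.2321]
tool_rot: [-0.0, 0.998, -0.06, 0.0]
contact_force: [0.7, -0.1, -0.3]
gripper_width: 0.999
grasp_force: 0.0
[[ 0.993 -0.119  0.   ]
 [-0.119 -0.993  0.001]
 [-0.    -0.001 -1.   ]] [0.0005079  0.00021417 0.12605768] [255.67998083 189.87346538] [147.80145536 132.36992381]
```

View pics/e.png

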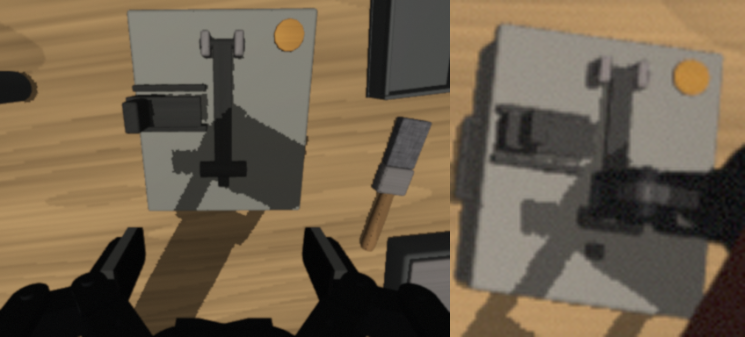

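The wrist view shows the tab plate's edge at x 207, clear of the arm, whose edge is at x 214. The bar is centred at about (223,168), as predicted. Next I descend on the bar.

Converted, 0.045 m is 0.72, 0.03 m is 0.48.

```bash
python3 shift.py '1,0,0,0.72,0,0,0 | 1,0,0,0.72,0,0,0 | 1,0,0,0.48,0,0,0 | 1,0,0,0.128,0,0,0 | 1,0,0,0,0,0,0'
python3 shift.py '0.4,0,0,0,0,0,0 | 0.4,0,0,0,0,0,0 | 0.4,0,0,0,0,0,0 | 0.4,0,0,0,0,0,0 | 0.4,0,0,0,0,0,0'
```

```text
time: 6.0
tool_pos: [0.491, -0.2494, 0.1045]
tool_rot: [-0.0, 0.998, -0.06, -0.0]
contact_force: [1.0, 1.0, 0.6]
gripper_width: 1.002
grasp_force: 0.0
time: 6.62
tool_pos: [0.4913, -0.2492, 0.1049]
tool_rot: [-0.001, 0.998, -0.06, 0.001]
contact_force: [1.9, 4.1, 1.6]
gripper_width: 0.503
grasp_force: 62.4
```

Converted, -0.0153 m is -0.2448, -0.015 m is -0.24.

```bash
python3 shift.py '0.4,0.0176,0,-0.2448,0,0,0 | 0.4,0.0512,0,-0.24,0,0,0 | 0.4,0.0832,0,-0.232,0,0,0 | 0.4,0.1168,0,-0.216,0,0,0 | 0.4,0.1456,0,-0.2,0,0,0'
```

```text
time: 7.25
tool_pos: [0.5152, -0.2517, 0.1726]
tool_rot: [-0.001, 0.998, -0.06, -0.002]
contact_force: [4.1, 2.0, -10.9]
gripper_width: 0.498
grasp_force: 62.2
```

Converted, 0.0149 m is 0.2384, 0.0143 m is 0.2288.

```bash
python3 shift.py '0.4,0.1712,0,-0.176,0,0,0 | 0.4,0.1936,0,-0.1504,0,0,0 | 0.4,0.2144,0,-0.1232,0,0,0 | 0.4,0.2288,0,-0.0912,0,0,0 | 0.4,0.2384,0,-0.0592,0,0,0'
python3 shift.py '0.4,0.016,0,0,0,0,0 | 0.4,0,0,0,0,0,0'
```

```text
time: 7.88
tool_pos: [0.5816, -0.2595, 0.2128]
tool_rot: [-0.001, 0.998, -0.059, -0.001]
contact_force: [-0.8, 7.4, -6.2]
gripper_width: 0.474
grasp_force: 61.2
time: 8.12
tool_pos: [0.5833, -0.2597, 0.2132]
tool_rot: [-0.001, 0.998, -0.059, 0.0]
contact_force: [1.6, 6.0, -5.1]
gripper_width: 0.472
grasp_force: 61.1
```

Run:
```python
from h import *
snap("side","pics/s3.png");snap("wrist","pics/w3.png")
b=cv2.imread("pics/s3.png")[70:215,260:400];a=cv2.imread("pics/w3.png")
cv2.imwrite("pics/f.png",np.hstack([cv2.resize(b,(402,416),interpolation=2),cv2.copyMakeBorder(cv2.resize(a,(390,292)),0,124,0,0,0)]))
```

```text
(no output)
```

View pics/f.png

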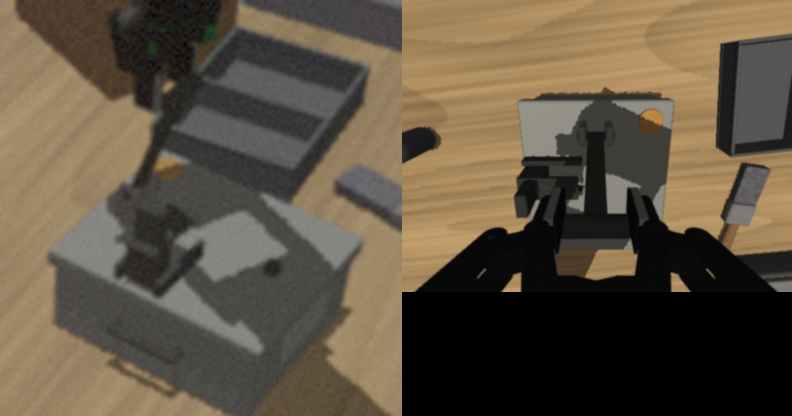

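Run:
```python
from h import *
q=manip.camera_params("side");p=manip.camera_params("wrist")
th=-.116;ex=np.array([np.cos(th),np.sin(th),0]);b=np.array([.4914,-.2494,.118]);H=b+.11*ex
print("hinge",(proj(q,H)-[260,70])*2.87,proj(p,H)*.762+[402,0])
for t in(.8,1,1.1,1.2,1.3,1.4):
    X=H+.11*(-np.cos(t)*ex+np.array([0,0,np.sin(t)])); print(t,(proj(q,X)-[260,70])*2.87,proj(p,X)*.762+[402,0])
```

```text
hinge [138.61042791 181.98517048] [597.61031481 134.79432944]
0.8 [225.94592872 139.31464286] [597.94375684 250.49509348]
1 [208.84117385 117.00979155] [598.10260279 245.1979799 ]
1.1 [199.0902524  106.83586449] [598.1841947 239.7306083]
1.2 [188.6985752   97.48554519] [598.26497533 232.15632159]
1.3 [177.79677782  89.07211074] [598.3427427  222.37049846]
1.4 [166.52196881  81.69415563] [598.41494309 210.35384276]
```

The bar in the wrist view, at about (605,228), matches an angle of about 1.22 rad, so it slipped in the pads. I'll release it, back off to −x, shut the fingers and push the bar to its stop.

Converted, -0.045 m is -0.72, -0.035 m is -0.56.

```bash
python3 shift.py '1,0,0,0,0,0,0 | 1,0,0,0,0,0,0 | 1,0,0,0,0,0,0 | 1,-0.56,0,0,0,0,0 | 1,-0.72,0,0.16,0,0,0'
python3 shift.py '0,0,0,0,0,0,0 | 0,0,0,0,0,0,0 | 0,0,0,0,0,0,0 | 0,0,0,0,0,0,0 | 0,0,0,0,0,0,0'
python3 - <<'E'
from h import *
snap("side","pics/s4.png");snap("top","pics/t4.png")
b=cv2.imread("pics/s4.png")[70:215,260:400];a=cv2.imread("pics/t4.png")[150:270,325:430]
cv2.imwrite("pics/g.png",np.hstack([cv2.resize(b,(402,416),interpolation=2),cv2.resize(a,(364,416),interpolation=2)]))
s=manip.state();print(s["gripper_width"],rot(s["tool_rot"]).T@(s["tool_pos"]-np.array([.6007,-.2621,.118])))
E
```

```text
time: 8.85
tool_pos: [0.503, -0.2522, 0.2043]
tool_rot: [0.001, 0.998, -0.06, 0.001]
contact_force: [-0.5, -0.2, 1.0]
gripper_width: 1.0
grasp_force: 0.0
time: 9.48
tool_pos: [0.5032, -0.2514, 0.2028]
tool_rot: [0.0, 0.998, -0.06, 0.0]
contact_force: [-0.3, 0.9, -0.1]
gripper_width: 0.002
grasp_force: 0.0
0.006032516769957129 [-0.09833052  0.00092956 -0.08460057]
```

View pics/g.png

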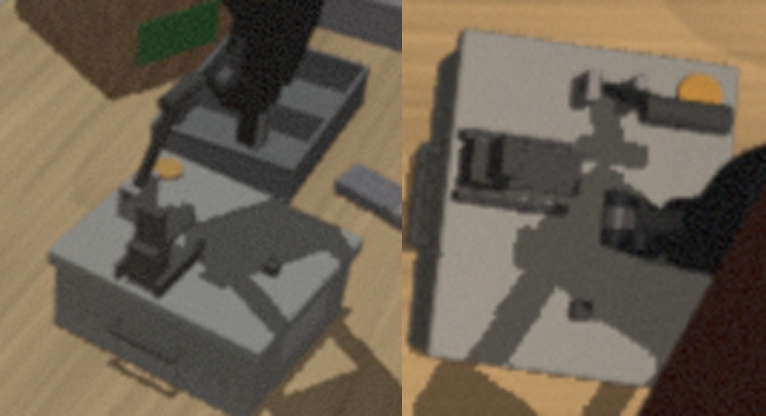

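The latch stands clear of the gripper at about 1.25 rad, with the bar at side-crop (185,92). The tab is clear of the arm. Now the push in +x.

Converted, 0.025 m is 0.4, 0.015 m is 0.24.

```bash
python3 shift.py '0,0.4,0,0,0,0,0 | 0,0.24,0,0,0,0,0 | 0,0.096,0,0,0,0,0 | 0,0.096,0,0,0,0,0 | 0,0.064,0,0,0,0,0';python3 shift.py '0,0.048,0,0,0,0,0'
```

```text
time: 10.2
tool_pos: [0.5582, -0.258, 0.2027]
tool_rot: [-0.0, 0.998, -0.06, -0.0]
contact_force: [-1.4, 1.2, 1.0]
gripper_width: -0.002
grasp_force: 0.8
time: 10.32
tool_pos: [0.5613, -0.2583, 0.2027]
tool_rot: [0.0, 0.998, -0.06, -0.0]
contact_force: [-2.0, 0.6, 1.2]
gripper_width: -0.002
grasp_force: 0.8
```

Contact at about 1–2 N. I'll push on until the stop shows in the force.

Converted, 0.003 m is 0.048.

```bash
for i in 1 ; do python3 shift.py '0,0.048,0,0,0,0,0 | 0,0,0,0,0,0,0';python3 shift.py '0,0.048,0,0,0,0,0 | 0,0,0,0,0,0,0'; done
```

```text
time: 10.58
tool_pos: [0.5625, -0.2585, 0.2027]
tool_rot: [-0.0, 0.998, -0.06, -0.003]
contact_force: [-8.8, 0.5, 4.5]
gripper_width: -0.0
grasp_force: 4.6
time: 10.82
tool_pos: [0.5628, -0.2586, 0.2028]
tool_rot: [-0.001, 0.998, -0.06, -0.006]
contact_force: [-19.7, 3.8, 9.9]
gripper_width: 0.002
grasp_force: 10.1
```

At the stop: 20 N and no further motion. Back off, retreat and check.

Converted, -0.05 m is -0.8, -0.04 m is -0.64.

```bash
python3 shift.py '0,-0.16,0,0,0,0,0 | 0,-0.64,0,0,0,0,0 | 0,-0.8,0,-0.48,0,0,0 | 0,-0.8,0.32,-0.48,0,0,0 | 0,0,0,0,0,0,0'
python3 - <<'E'
from h import *
q=snap("side","pics/s5.png");snap("top","pics/t5.png")
b=cv2.imread("pics/s5.png");a=cv2.imread("pics/t5.png")
cv2.imwrite("pics/i.png",np.hstack([cv2.resize(b[70:215,260:400],(402,416),interpolation=2),cv2.resize(a,(390,416))]))
E
```

```text
time: 11.45
tool_pos: [0.4153, -0.2624, 0.2663]
tool_rot: [0.002, 0.998, -0.062, 0.003]
contact_force: [0.6, 0.1, 0.4]
gripper_width: 0.001
grasp_force: 0.0
```

View pics/i.png

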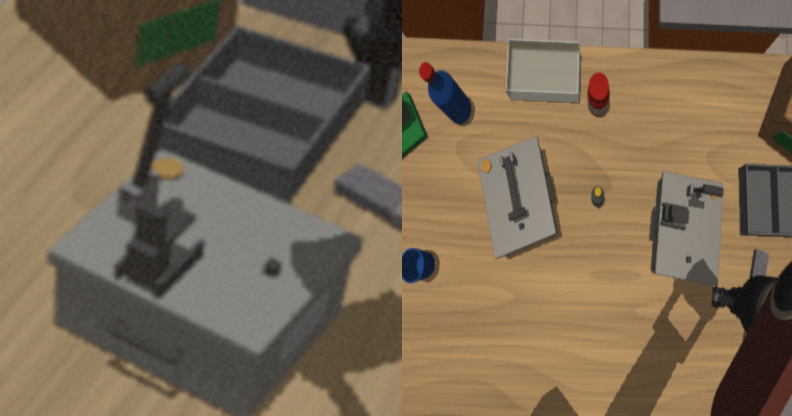

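The bar is at side-crop (166,83), which matches 1.4 rad (predicted 166.5,81.7). The tab is clear, the spare latch is down and the robot touches nothing.

```bash
python3 -c "
from plant import manip
print(manip.job_done())"
```

```text
the job is handed in; nothing more can be done
None
```

The safety tab is slid clear (about 33 mm) and the latch stands up at its stop (about 1.4 rad); the other box's latch is still down, and the job was handed in at about 11.5 s of the 42 s, with no verdict shown.

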